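# Tip a repaired floor head onto its brush and rock its pedal

### The arm

A 6-joint arm with a two-finger parallel gripper is mounted at the origin on the work surface. World frame = base frame: x ahead of the robot, y to its left, z up, the work surface at z = 0. Lengths are in m, angles in rad, forces in N, time in s.
With the tool pointing down it reaches from about 0.275 to 0.75 m from the base axis. Payload 10.2 kg.
Tool frame: the origin (TCP) lies between the finger pads; the fingertips stand 17 mm ahead of it and the grasp point (between the pads) lies 2 mm behind it (ctrl.tips_ahead is the distance from the TCP to the fingertips, in m); x points along the fingers, y is the direction in which the jaws open and shut, and the axes are right-handed (so a half turn about x gives the same grasp; the last joint's range is limited). The gripper opens to 88 mm and grips with 3 to 60 N. Pads are 18 mm wide; open, the fingers measure 123 mm over their backs; the gripper's body (75 mm by 187 mm) begins 45 mm behind the grasp point.
Start: joints at [-1.496, 0.313, 1.498, -0, 1.331, -0.223], TCP at [0.154, -0.502, 0.256] pointing down, gripper open.
Joint ranges: [-2.94, 2.94], [-0.97, 2.17], [0.19, 2.56], [-1.23, 4.37], [0.02, 3.11], [-2.88, 2.88]. Speed limits (rad/s): [2.39, 2.39, 3.01, 3.14, 3.14, 3.14].

### API

Orientations are given as [roll, pitch, yaw] about the fixed x, y, z axes, in that order (R = Rz(yaw) Ry(pitch) Rx(roll)).
In Python, from cell import read_state, cams, ctrl gives the robot as it stands. The module is installed in compiled form; this text tells all that it offers.
- The arm moves only by the tool servo_tool, never from a script. Its argument "commands" is a list that holds one entry, the list of rows, each a list of 6 numbers: the shift along the tool's x, y, z in m, then the turn, a rotation vector about the tool's x, y, z in degrees. In form: [[[x, y, z, ax, ay, az], ...]]. A call has exactly 8 rows; each row shifts and turns the pose as measured when the row begins, along the tool's axes as they then stand; what a row does not reach is not made up. A row lasts 1/8 s, in which the tool goes at most 62.5 mm and 10.7 degrees, less where a joint would pass 70% of its speed; a pose out of reach is approached as far as the arm can. A call with a gripper value outside its range is refused whole. "claw" is the opening, from -1 (shut) to 1 (fully open), set as the call begins (left out, the last holds). The fingers move at their own pace and stop on an object; "force" is the grip in N (left out, the last holds). Time passes only in rows, so rows that do not move let the fingers close, or fill a call up. It gives the time, the measured TCP pose, the force and the opening at its end, in the units of the state.
- read_state(): the state, without advancing time (a new reading comes with each control period).
- cams.get_image(name): name is "scene" or "top"; returns (picture, depth): 384x512x3 uint8, red, green, blue; 384x512 float32, m along the optical axis (not along the pixel's ray), 0 where there is no reading.
- cams.calibration(name): a dict with "mtx" (3x3 intrinsics, pixels), "k1" (the pictures are not rectified: a ray, as slopes to the right and down, at radius r is drawn at 1 + k1 r^2 times it, then the intrinsics apply), "extrinsics" (4x4, takes a point from camera to world coordinates). Camera axes: x right, y down, z forward; pixel columns grow to the right and rows downward; lengths in m; the calibration is good to about 2 mm. A picture is of the moment at which its call begins. calibration takes no time and is no camera call.
- ctrl.sign_off(): hands the job in, once; it reports no verdict.
The state is a dict: "t": time; "joint_positions": joint angles; "qd": joint speeds; "effort": joint torques, N m; "tcp_pos": TCP position; "orientation": TCP orientation; "ft_force": force on the tool from outside, world axes, zero at the start; "ft_torque": the same for the moment, N m; "opening": finger opening in m.
Only numpy, scipy, OpenCV 4.12 (cv2) and the standard library are available. Lean on these libraries where they do the work, as an engineer would, in place of code of your own. Each camera call takes 0.05 s, during which the arm holds its last target. There are 200 camera calls.

### The job

The repaired vacuum floor head stands on its rear edge on the blue mat. Push it over with the fingers so that it falls onto its brush side and lies flat on the mat, and then press the raised half of its rocker pedal (the half nearer the nose) all the way down. Do not grip or lift the head, do not let it fall onto its back, and leave the other things on the table undisturbed.

Things in the scene. Friction and masses are not known exactly. Their poses are not given: they have to be found in the camera images.
- floor_head: Grey vacuum floor head with a white-green roller brush in its sole, 0.5 to 1.1 kg. Own y: 236 mm wide; own z: 150 mm from the rear face it stands on (z=0) to the nose; own x: 64 mm thick, sole (brush side) at x=+32 mm, back looking to -x. Origin: centre of the rear face. Lying on its brush, own +x points straight down and the origin is 32 mm above the mat's top
- head_center (a point): middle of the floor head, 75 mm along own z from its origin, same axes as the head
- head_push (a point): point on the back of the hood over the roller, 130 mm along own z from the head's origin, at own x=-20 mm, y=0; the hood's back is flat at x=-20 mm from z=70 to 150 mm and free of fittings (below it the back is at x=-32 mm). Pushed forward here the head tips about its front lower edge; it balances about 25 degrees from standing, then falls by itself
- stub_end (a point): end of the round hose stub, 34 mm across, that sticks 40 mm straight out of the head's back at own y=-20 mm, z=37 mm (this point at x=-72 mm); it points up once the head lies on its brush
- pedal (a joint): angle (rad) of the rocker pedal on the head's back: -0.2 = its half nearer the nose fully raised, +0.2 = that half fully down; at first -0.2 to -0.15. It stays where it is left; friction about 0.06 N m, so 3 to 4 N on the press point moves it
- pedal_press (a point): middle of the outer surface of the pedal's nose-side half, 18 mm from the pivot, turning with the pedal. Pedal: ribbed black plate, 50 mm (head y) x 56 mm (head z) x 6 mm thick, pivot at its centre, at head x=-40, y=70, z=35 mm, 8 mm proud of the back. Pressing moves this point about 7 mm along the head's +x (down when it lies on its brush)
- mat: thin blue work mat fixed on the table, 320 mm (own x) by 380 mm (own y), 3 mm thick; origin under its centre, z up
- multimeter: bystander: grey hand-held multimeter lying on its back, 150 x 75 x 32 mm; origin under its centre, z up
- spray_can: bystander: upright closed spray can, 54 mm across, 150 mm tall; origin under its centre, z up
- screw_jar: bystander: small closed clear jar, 56 mm across, 55 mm tall; origin under its centre, z up
- mug: bystander: white mug, 80 mm across, 90 mm tall, with a handle; origin under its centre, z up
- screwdriver: bystander: red-handled screwdriver lying on the table, 190 mm long; origin under its middle
- parts_tray: bystander: shallow aluminium parts tray, 60 x 85 x 25 mm; origin under its centre, z up

How it is judged:
On the way, in this order (a step that is already met when the one before it is completed fails the run):
1. the floor head lies on its brush side on the mat, the pedal not yet pressed (angle between floor_head's own x axis and vertical above 3 rad and height (world z) of head_center between 0.025 and 0.045 m and linear speed of floor_head below 0.02 m/s and angular speed of floor_head below 0.1 rad/s and value of joint pedal below 0 rad), for 0.2 s.
2. the nose-side half of the pedal is pressed down (value of joint pedal above 0.14 rad), for 0.2 s.
At the end, for the whole second after the job is handed in: The head lies at rest flat on its brush side (own x axis within 8 degrees of straight down), its middle within 90 mm (mat's x) and 80 mm (mat's y) of the mat's centre, and the pedal stands past +0.14 rad (nose-side half down) (angle between floor_head's own x axis and vertical above 3 rad and height (world z) of head_center between 0.025 and 0.045 m and linear speed of floor_head below 0.02 m/s and angular speed of floor_head below 0.1 rad/s and x of head_center in the frame of mat between -0.09 and 0.09 m and y of head_center in the frame of mat between -0.08 and 0.08 m and value of joint pedal above 0.14 rad); the robot touches nothing.
It fails at once if the floor head was lifted (height (world z) of head_center above 0.115 m or height (world z) of floor_head above 0.07 m).
It fails at once if the floor head was tipped onto its back (angle between floor_head's own x axis and vertical below 0.7 rad).
It fails at once if a bystander was moved by more than 25 mm (distance of any of multimeter, spray_can, screw_jar, mug, screwdriver, parts_tray from where it was at the start of the episode above 0.025 m).
It fails at once if a bystander was tipped over (angle between any of multimeter, spray_can, screw_jar, mug, parts_tray's own z axis and vertical above 0.5 rad).
It also fails if it takes over 38 s, if anything falls off the work surface, if the arm or the gripper's body presses on something with over 40 N, if the wrist force passes 120 N, or if a joint passes its speed limit or range.

## Working session

There is one attempt and no reset: what is moved stays moved. The work goes in short steps, Python scripts to look and compute and a tool call to move; the robot and the scene stay as the last step left them, time stands still between calls to the robot, and variables do not carry over. Pictures are saved under pics/ and viewed, about 8 in all and at most 12, crops included, and the job is handed in when it is done.

Besides the shell and the picture viewer there is one more tool, called after "Request:" as name([rows], argument=value, ...), one row to a line, values as JSON. servo_tool: Moves the arm, as the interface text tells. Its arguments: {"type":"object","properties":{"commands":{"type":"array","items":{"type":"array","items":{"type":"array","items":{"type":"number"}}}},"claw":{"type":"number"},"force":{"type":"number"}},"required":["commands"]}

```bash
mkdir -p pics
cat > h.py <<'E'
import numpy as np, cv2
from cell import read_state, cams, ctrl
def snap(n,tag):
    im,d=cams.get_image(n); cv2.imwrite(f'pics/{tag}.png',im[:,:,::-1]); np.save(f'pics/{tag}.npy',d); return im,d
def world(n,d):
    c=cams.calibration(n); K=c['mtx']; E=np.array(c['extrinsics'])
    v,u=np.mgrid[0:384,0:512]
    xd=np.stack([(u-K[0][2])/K[0][0],(v-K[1][2])/K[1][1]],-1); x=xd.copy()
    for _ in range(8): x=xd/(1+c['k1']*(x**2).sum(-1,keepdims=True))
    P=np.concatenate([x*d[...,None],d[...,None]],-1)
    return P@E[:3,:3].T+E[:3,3]
E
python3 - <<'E'
from h import *
a,d=snap('scene','s0'); b,e=snap('top','t0')
cv2.imwrite('pics/both0.png',cv2.resize(np.hstack([a,b])[:,:,::-1],None,fx=.78,fy=.78))
for n,D in(('scene',d),('top',e)):
    W=world(n,D); np.save(f'pics/W_{n}.npy',W); print(n,np.array(cams.calibration(n)['extrinsics'])[:3,3])
print(read_state())
E
```

```text
scene [ 1.12539724 -0.16026342  0.94419813]
top [0.38980116 0.05096383 1.39798063]
{'t': 0.1, 'joint_positions': array([-1.49640211e+00,  3.13353242e-01,  1.49835204e+00,  1.83983173e-05,
        1.33100211e+00, -2.23413298e-01]), 'qd': array([ 0.00046014, -0.00020637, -0.00233115, -0.00091559,  0.00063069,
       -0.00018393]), 'effort': array([ 1.50625223e-03, -4.02817190e+01, -2.52648282e+01,  6.94931578e-02,
        3.42186622e-02, -6.58083354e-05]), 'tcp_pos': array([ 0.15401854, -0.50168981,  0.25524259]), 'orientation': array([-1.81023628,  1.56968145,  1.62915951]), 'ft_force': array([ 0.13947526, -0.12841415, -0.38392488]), 'ft_torque': array([-0.01476937,  0.03020136, -0.01240677]), 'opening': 0.08827532711558583}
```

View pics/both0.png

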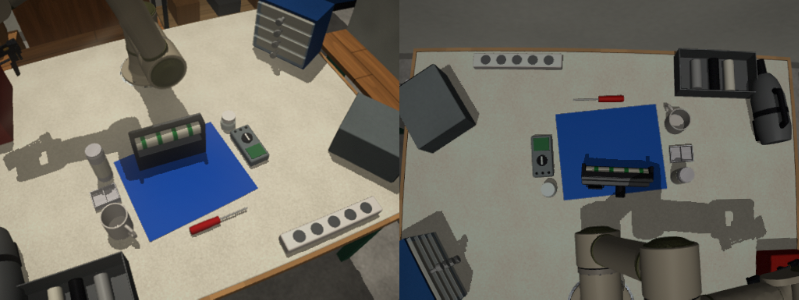

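The left picture (scene) shows the head on the mat with its sole facing away from the robot (about 168,143). The right picture (top) shows the stub pointing back at the robot (about 620,190). The bystanders stand around the mat. Next I measure the head.

Run:
```python
from h import *
a=cv2.imread('pics/t0.png'); W=np.load('pics/W_top.npy')
hsv=cv2.cvtColor(a,cv2.COLOR_BGR2HSV)
m=(cv2.inRange(hsv,(105,130,40),(125,255,255))>0)&(abs(W[...,2])<.02)&(W[...,0]>.25)&(abs(W[...,1])<.35)
m=cv2.morphologyEx(m.astype(np.uint8),cv2.MORPH_OPEN,np.ones((3,3)))
n,l,s,c=cv2.connectedComponentsWithStats(m); k=1+s[1:,4].argmax()
P=W[l==k][:,:2].astype(np.float32)
r=cv2.minAreaRect(P); print('mat',r,cv2.boxPoints(r).tolist())
T=(W[...,2]>.135)&(W[...,2]<.165)&(abs(W[...,0]-r[0][0])<.2)&(abs(W[...,1]-r[0][1])<.2)
n,l,s,c=cv2.connectedComponentsWithStats(T.astype(np.uint8)); 
for k in range(1,n):
  if s[k,4]>20:
    q=cv2.minAreaRect(W[l==k][:,:2].astype(np.float32)); print('top',s[k,4],q,cv2.boxPoints(q).round(3).tolist(), np.median(W[l==k][:,2]))
H=(W[...,2]>.02)&(abs(W[...,0]-r[0][0])<.25)&(abs(W[...,1]-r[0][1])<.35)
n,l,s,c=cv2.connectedComponentsWithStats(H.astype(np.uint8))
for k in range(1,n):
  if s[k,4]>20: p=W[l==k];print('obj',s[k,4],p.min(0).round(3),p.max(0).round(3))
c0=a[170:290,170:390]; cv2.imwrite('pics/tc.png',cv2.resize(c0,None,fx=3.4,fy=3.4,interpolation=cv2.INTER_CUBIC))
```

```text
mat ((0.564306914806366, -0.026317253708839417), (0.3191395103931427, 0.37855637073516846), 7.285773277282715) [[0.38202160596847534, 0.1411963254213333], [0.4300294518470764, -0.2343035787343979], [0.7465922236442566, -0.19383083283901215], [0.6985843777656555, 0.18166907131671906]]
top 1310 ((0.47324270009994507, -0.040833979845047), (0.23560771346092224, 0.05198479816317558), 88.9731674194336) [[0.4449999928474426, -0.15800000727176666], [0.4970000088214874, -0.1589999943971634], [0.5009999871253967, 0.07599999755620956], [0.4490000009536743, 0.07699999958276749]] 0.15265750355575325
obj 461 [ 0.39  -0.376  0.02 ] [0.814 0.051 1.398]
obj 207 [ 0.746 -0.071  0.02 ] [0.771 0.022 0.032]
obj 604 [ 0.39  -0.304  0.02 ] [0.735 0.051 1.398]
obj 1434 [0.39  0.051 0.02 ] [0.615 0.267 1.398]
obj 126 [ 0.523 -0.331  0.02 ] [ 0.588 -0.241  0.032]
obj 2537 [ 0.39  -0.159  0.02 ] [0.503 0.077 1.398]
obj 528 [ 0.39  -0.296  0.02 ] [0.497 0.051 1.398]
obj 321 [0.39  0.051 0.021] [0.445 0.221 1.398]
```

View pics/tc.png

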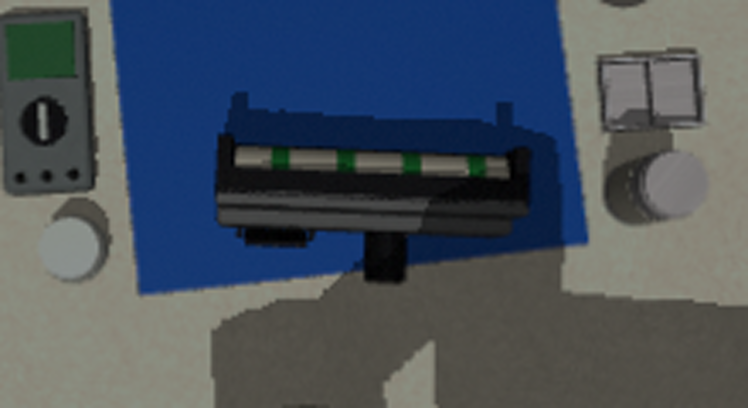

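```bash
cat >> h.py <<'E'
from scipy.spatial.transform import Rotation as Ro
def plan(p,yaxis):
    s=read_state(); R=Ro.from_euler('xyz',s['orientation']).as_matrix()
    x=np.array([0,0,-1.]); y=np.array([*yaxis,0.]); y/=np.linalg.norm(y)
    if y@R[:,1]<0:y=-y
    G=np.stack([x,y,np.cross(x,y)],1)
    print('t',s['t'],'tcp',s['tcp_pos'].round(4),'F',s['ft_force'].round(1),'\nR',R.round(3).tolist())
    print('shift tool(mm)',(1000*R.T@(np.array(p)-s['tcp_pos'])).round(1),'in goal axes',(1000*G.T@(np.array(p)-s['tcp_pos'])).round(1),'turn deg',np.rad2deg(Ro.from_matrix(R.T@G).as_rotvec()).round(1))
E
python3 -c "
from h import *
plan([.40,-.041,.25],[.017,1])"
```

```text
t 0.1 tcp [ 0.154  -0.5017  0.2552] F [ 0.1 -0.1 -0.4] 
R [[-0.0, 0.293, -0.956], [0.001, -0.956, -0.293], [-1.0, -0.001, -0.0]]
shift tool(mm) [   5.7 -368.2 -370.3] in goal axes [   5.2 -464.8 -238.1] turn deg [18.  -0.   0.1]
```

Request:
servo_tool([
  [[0, -0.03, -0.03, 9, 0, 0], [0, -0.03, -0.03, 9, 0, 0], [0, -0.04, -0.03, 0, 0, 0], [0, -0.05, -0.03, 0, 0, 0], [0, -0.05, -0.02, 0, 0, 0], [0, -0.05, -0.02, 0, 0, 0], [0, -0.05, -0.02, 0, 0, 0], [0, -0.05, -0.02, 0, 0, 0]],
], claw=1)

```text
t: 1.1
tcp_pos: [0.351, -0.1349, 0.254]
orientation: [-1.425, 1.566, 1.682]
ft_force: [0.7, -0.4, 0.0]
opening: 0.0882
```

```bash
python3 -c "
from h import *
plan([.40,-.041,.25],[.017,1])"
```

```text
t 1.1 tcp [ 0.351  -0.1349  0.254 ] F [ 0.7 -0.4  0. ] 
R [[-0.001, -0.034, -0.999], [0.005, -0.999, 0.034], [-1.0, -0.005, 0.001]]
shift tool(mm) [  4.5 -95.5 -45.8] in goal axes [  4.  -94.7 -47.4] turn deg [-1.   0.   0.3]
```

Request:
servo_tool([
  [[0.002, -0.04, -0.02, -1, 0, 0], [0.002, -0.04, -0.02, 0, 0, 0], [0, -0.015, -0.006, 0, 0, 0], [0.03, 0, 0, 0, 0, 0], [0.03, 0, 0, 0, 0, 0], [0.03, 0, 0, 0, 0, 0], [0.02, 0, 0, 0, 0, 0], [0, 0, 0, 0, 0, 0]],
])

```text
t: 2.1
tcp_pos: [0.4, -0.033, 0.1366]
orientation: [-1.261, 1.565, 1.872]
ft_force: [-0.0, 0.2, 0.9]
opening: 0.088
```

```bash
python3 -c "
from h import *
plan([.438,-.041,.142],[.017,1])"
```

```text
t 2.1 tcp [ 0.4    -0.033   0.1366] F [-0.   0.2  0.9] 
R [[-0.002, -0.009, -1.0], [0.005, -1.0, 0.009], [-1.0, -0.005, 0.002]]
shift tool(mm) [ -5.5   7.6 -38. ] in goal axes [ -5.4   7.3 -38.1] turn deg [0.5 0.1 0.3]
```

Approach the back of the hood and start pushing gently.

Request:
servo_tool([
  [[-0.005, 0.007, -0.012, 0.5, 0, 0], [0, 0, -0.01, 0, 0, 0], [0, 0, -0.008, 0, 0, 0], [0, 0, -0.006, 0, 0, 0], [0, 0, -0.006, 0, 0, 0], [0, 0, -0.006, 0, 0, 0], [0, 0, -0.006, 0, 0, 0], [0, 0, -0.006, 0, 0, 0]],
])

```text
t: 3.1
tcp_pos: [0.4629, -0.0407, 0.1435]
orientation: [-1.325, 1.566, 1.799]
ft_force: [-1.7, 0.2, 1.0]
opening: 0.0882
```

Run:
```python
from h import *
a,d=snap('scene','s1'); b,e=snap('top','t1')
cv2.imwrite('pics/v1.png',np.hstack([cv2.resize(a[90:280,130:350],(380,328)),cv2.resize(b[170:290,170:390],(380,328))])[:,:,::-1])
print(read_state()['tcp_pos'],read_state()['ft_force'])
```

```text
[ 0.46302028 -0.04068268  0.14339162] [-1.1417941  -0.00331673  0.12195396]
```

View pics/v1.png

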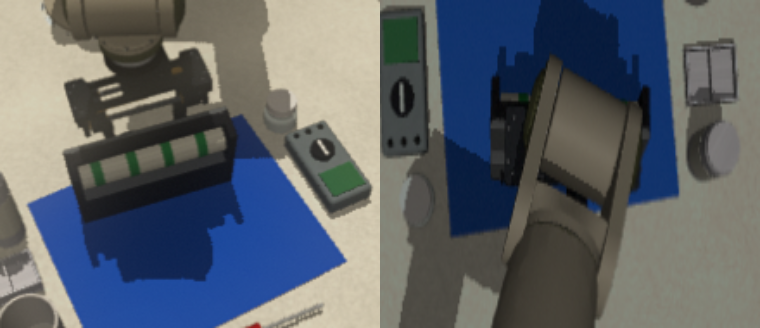

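The left view shows the head tilting forward, with both fingers on its hood at about (90-185, 115). The push force is about 1-2 N, so I keep pushing.

Request:
servo_tool([
  [[0, 0, -0.006, 0, 0, 0], [0, 0, -0.006, 0, 0, 0], [0, 0, -0.006, 0, 0, 0], [0, 0, -0.006, 0, 0, 0], [0, 0, -0.006, 0, 0, 0], [0, 0, -0.006, 0, 0, 0], [0, 0, 0, 0, 0, 0], [0, 0, 0, 0, 0, 0]],
])

```text
t: 4.2
tcp_pos: [0.5018, -0.0413, 0.1432]
orientation: [-1.506, 1.566, 1.618]
ft_force: [-0.1, -0.1, -0.4]
opening: 0.0881
```

Run:
```python
from h import *
a,d=snap('scene','s2')
cv2.imwrite('pics/v2.png',cv2.resize(a[90:280,130:350],(500,432))[:,:,::-1])
```

```text
(no output)
```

View pics/v2.png

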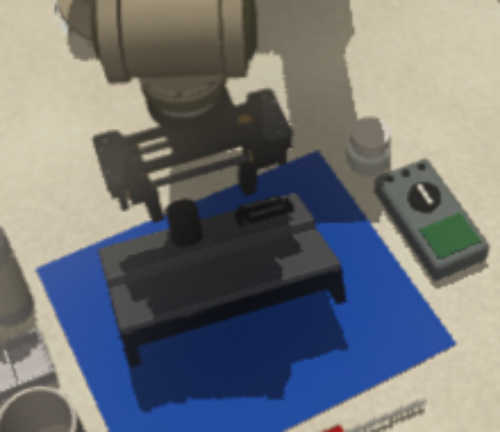

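The head has fallen flat on its brush. The stub (about 185,222) points up and the pedal (about 265,210) is visible. I lift clear, shut the fingers and measure the head.

Request:
servo_tool([
  [[-0.03, 0, 0, 0, 0, 0], [-0.03, 0, 0, 0, 0, 0], [-0.02, 0, 0.02, 0, 0, 0], [0, 0, 0.03, 0, 0, 0], [0, 0, 0.03, 0, 0, 0], [0, 0, 0.03, 0, 0, 0], [0, 0, 0.02, 0, 0, 0], [0, 0, 0, 0, 0, 0]],
], claw=-1)

```text
t: 5.25
tcp_pos: [0.367, -0.0392, 0.226]
orientation: [-1.674, 1.566, 1.451]
ft_force: [-0.6, -0.0, -0.2]
opening: 0.0104
```

Run:
```python
from h import *
a,d=snap('scene','s3'); b,e=snap('top','t3')
for n,D in(('scene',d),('top',e)):
    W=world(n,D); np.save(f'pics/W3_{n}.npy',W)
    w=W[...,2]
    B=(W[...,0]>.46)&(W[...,0]<.70)&(abs(W[...,1]+.03)<.16)
    for lo,hi in((.035,.062),(.062,.071),(.071,.092),(.098,.116)):
        M=(B&(w>lo)&(w<hi)).astype(np.uint8); nn,l,s,c=cv2.connectedComponentsWithStats(M)
        for k in range(1,nn):
            if s[k,4]>25:
                P=W[l==k]; q=cv2.minAreaRect(P[:,:2].astype(np.float32)); print(n,lo,s[k,4],np.round(q[0],4),np.round(q[1],3),round(q[2],1),'z',P[:,2].mean().round(4),P.min(0).round(3),P.max(0).round(3),s[k,:4])
cv2.imwrite('pics/v3.png',np.hstack([cv2.resize(a[150:250,165:285],(420,350)),cv2.resize(b[150:270,190:370],(380,350))])[:,:,::-1])
```

```text
scene 0.035 3316 [ 0.6131 -0.048 ] [0.234 0.088] 88.9 z 0.0536 [ 0.567 -0.166  0.035] [0.659 0.07  0.062] [182 202 102  62]
scene 0.062 1623 [ 0.5404 -0.0458] [0.234 0.073] 88.3 z 0.0664 [ 0.503 -0.163  0.062] [0.579 0.072 0.071] [176 182  97  48]
scene 0.071 366 [0.5429 0.0235] [0.063 0.056] 90.0 z 0.0778 [ 0.515 -0.008  0.071] [0.571 0.055 0.085] [237 185  27  21]
scene 0.071 67 [ 0.5516 -0.0674] [0.034 0.017] 84.8 z 0.0817 [ 0.542 -0.083  0.071] [ 0.56  -0.05   0.092] [209 201  14  11]
scene 0.098 160 [ 0.5419 -0.0663] [0.032 0.036] 74.4 z 0.1063 [ 0.525 -0.083  0.098] [ 0.56  -0.05   0.111] [208 192  14  15]
top 0.035 2331 [ 0.6135 -0.045 ] [0.236 0.082] 88.0 z 0.0552 [ 0.57  -0.164  0.045] [0.656 0.074 0.062] [236 158  86  32]
top 0.035 27 [ 0.504 -0.023] [0.003 0.063] 0.6 z 0.0516 [ 0.503 -0.054  0.036] [0.506 0.008 0.062] [259 212  24   2]
top 0.062 1399 [ 0.5394 -0.043 ] [0.236 0.073] 88.4 z 0.0669 [ 0.501 -0.162  0.062] [0.575 0.075 0.071] [235 186  87  29]
top 0.071 389 [0.5424 0.0234] [0.06  0.062] 83.4 z 0.0782 [ 0.511 -0.007  0.071] [0.572 0.055 0.089] [242 187  24  23]
top 0.098 132 [ 0.5393 -0.0616] [0.032 0.032] 89.0 z 0.1079 [ 0.523 -0.077  0.101] [ 0.556 -0.046  0.114] [280 192  13  13]
```

View pics/v3.png

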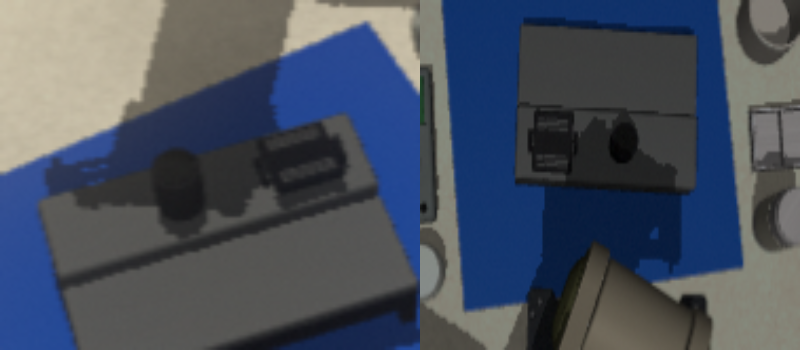

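The head lies flat, with its rear edge at x≈0.503, its middle at about (0.578,-0.044) and a yaw near -1.7°. The pedal (left picture about 300,155) is still raised, and its press point is at about (0.560,0.025).

```bash
python3 -c "
from h import *
plan([.561,.025,.112],[.03,1])"
```

```text
t 5.35 tcp [ 0.368  -0.0394  0.2259] F [ 0.5 -0.3  1.2] 
R [[0.001, -0.017, -1.0], [0.005, -1.0, 0.017], [-1.0, -0.005, -0.001]]
shift tool(mm) [ 114.4  -67.1 -191.8] in goal axes [ 113.9  -70.1 -191. ] turn deg [ 0.8 -0.   0.3]
```

Request:
servo_tool([
  [[0, -0.02, -0.05, 0.8, 0, 0], [0, -0.02, -0.05, 0, 0, 0], [0, -0.02, -0.05, 0, 0, 0], [0, -0.01, -0.04, 0, 0, 0], [0.04, 0, 0, 0, 0, 0], [0.04, 0, 0, 0, 0, 0], [0.02, 0, 0, 0, 0, 0], [0, 0, 0, 0, 0, 0]],
], claw=-1)

```text
t: 6.35
tcp_pos: [0.5729, 0.0299, 0.1195]
orientation: [-2.031, 1.566, 1.08]
ft_force: [-0.4, -0.8, 0.5]
opening: 0.0003
```

```bash
python3 -c "
from h import *
plan([.561,.025,.105],[.03,1]);print(read_state()['opening'])"
```

```text
t 6.35 tcp [0.5729 0.0299 0.1195] F [-0.4 -0.8  0.5] 
R [[0.002, -0.03, -1.0], [0.004, -1.0, 0.03], [-1.0, -0.004, -0.002]]
shift tool(mm) [14.5  5.3 11.7] in goal axes [14.5  5.2 11.7] turn deg [-0.  -0.1  0.2]
0.00032077484769815203
```

Request:
servo_tool([
  [[0, 0.005, 0.012, 0, 0, 0], [0.01, 0, 0, 0, 0, 0], [0.004, 0, 0, 0, 0, 0], [0.002, 0, 0, 0, 0, 0], [0.002, 0, 0, 0, 0, 0], [0.002, 0, 0, 0, 0, 0], [0.002, 0, 0, 0, 0, 0], [0, 0, 0, 0, 0, 0]],
])

```text
t: 7.35
tcp_pos: [0.5642, 0.0256, 0.0985]
orientation: [-2.718, 1.562, 0.394]
ft_force: [0.4, 0.6, -0.1]
opening: 0.0006
```

Request:
servo_tool([
  [[0, 0, 0.003, 0, 0, 0], [0.0015, 0, 0, 0, 0, 0], [0.0015, 0, 0, 0, 0, 0], [0.0015, 0, 0, 0, 0, 0], [0.0015, 0, 0, 0, 0, 0], [0.001, 0, 0, 0, 0, 0], [0, 0, 0, 0, 0, 0], [0, 0, 0, 0, 0, 0]],
])

```text
t: 8.35
tcp_pos: [0.5618, 0.0257, 0.093]
orientation: [-2.842, 1.56, 0.27]
ft_force: [-0.1, -0.0, 3.2]
opening: 0.0003
```

Request:
servo_tool([
  [[0.001, 0, 0, 0, 0, 0], [0.001, 0, 0, 0, 0, 0], [0.001, 0, 0, 0, 0, 0], [0.001, 0, 0, 0, 0, 0], [0, 0, 0, 0, 0, 0], [0, 0, 0, 0, 0, 0], [0, 0, 0, 0, 0, 0], [0, 0, 0, 0, 0, 0]],
])

```text
t: 9.35
tcp_pos: [0.5618, 0.0257, 0.0929]
orientation: [-2.922, 1.56, 0.19]
ft_force: [-0.8, 0.7, 4.4]
opening: 0.0004
```

Request:
servo_tool([
  [[0.003, 0, 0, 0, 0, 0], [0.003, 0, 0, 0, 0, 0], [0.003, 0, 0, 0, 0, 0], [0.003, 0, 0, 0, 0, 0], [0.003, 0, 0, 0, 0, 0], [0.003, 0, 0, 0, 0, 0], [0.003, 0, 0, 0, 0, 0], [0.003, 0, 0, 0, 0, 0]],
])

```text
t: 10.35
tcp_pos: [0.5622, 0.0258, 0.0921]
orientation: [3.021, 1.556, -0.146]
ft_force: [-14.2, 1.5, 34.3]
opening: 0.0004
```

At 34 N the tip no longer advances, so this is the end stop. I lift off and check.

Request:
servo_tool([
  [[-0.01, 0, 0, 0, 0, 0], [-0.03, 0, 0, 0, 0, 0], [-0.04, 0, 0, 0, 0, 0], [-0.04, 0, 0.03, 0, 0, 0], [0, 0, 0.05, 0, 0, 0], [0, 0, 0.05, 0, 0, 0], [0, 0, 0.04, 0, 0, 0], [0, 0, 0, 0, 0, 0]],
])

```text
t: 11.35
tcp_pos: [0.3845, 0.0306, 0.2111]
orientation: [3.014, 1.56, -0.153]
ft_force: [0.5, -0.6, 0.3]
opening: 0.0003
```

Run:
```python
from h import *
a,d=snap('scene','s4'); b,e=snap('top','t4')
for n,D,old in(('scene',d,'pics/W3_scene.npy'),('top',e,'pics/W3_top.npy')):
    for nm,W in(('before',np.load(old)),('after',world(n,D))):
        M=(abs(W[...,0]-.542)<.026)&(abs(W[...,1]-.025)<.020)&(W[...,2]>.068)
        P=W[M]; A=np.c_[P[:,0]-.541,P[:,1]-.025,np.ones(len(P))]
        for _ in range(3):
            c=np.linalg.lstsq(A,P[:,2],rcond=None)[0]; r=abs(A@c-P[:,2]); k=r<.003; A,P=A[k],P[k]
        B=(abs(W[...,0]-.6)<.1)&(abs(W[...,1]+.04)<.13)&(W[...,2]>.045)&(W[...,2]<.062)
        print(n,nm,len(P),'slope dz/dx',c[0].round(3),'z0',c[2].round(4),'hood',W[B].min(0).round(3),W[B].max(0).round(3),'hoodz',np.median(W[B][:,2]).round(4))
cv2.imwrite('pics/v4.png',np.hstack([cv2.resize(a[150:250,165:285],(420,350)),cv2.resize(b[150:270,190:370],(380,350))])[:,:,::-1])
print(read_state()['tcp_pos'],read_state()['ft_force'])
```

```text
scene before 228 slope dz/dx 0.173 z0 0.0777 hood [ 0.525 -0.166  0.045] [0.659 0.073 0.062] hoodz 0.0544
scene after 288 slope dz/dx -0.201 z0 0.0777 hood [ 0.52  -0.166  0.045] [0.658 0.071 0.062] hoodz 0.0545
top before 198 slope dz/dx 0.164 z0 0.0782 hood [ 0.5   -0.164  0.045] [0.656 0.075 0.062] hoodz 0.0554
top after 196 slope dz/dx -0.189 z0 0.0784 hood [ 0.5   -0.164  0.045] [0.656 0.075 0.062] hoodz 0.0552
[0.3865671  0.03022278 0.21132981] [ 0.11835938 -0.20494619  0.88438122]
```

View pics/v4.png

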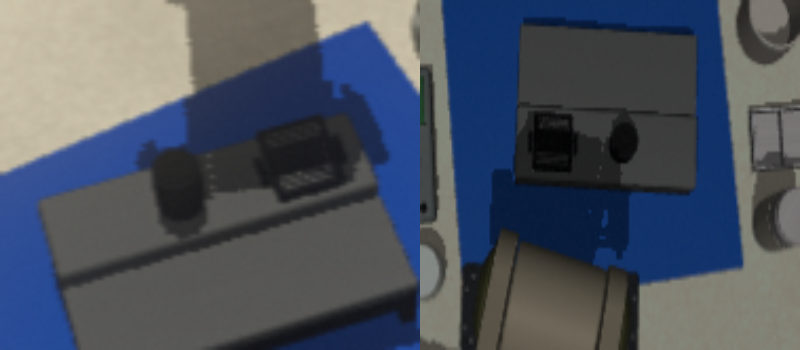

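The pedal (left picture about 305,160) now slopes the other way: its slope went from +0.17 to about -0.20, so it is fully pressed. The head hasn't moved, and the arm is clear.

```bash
python3 -c "
from cell import ctrl
print(ctrl.sign_off())"
```

```text
the job is handed in; nothing more can be done
None
```

The head lies flat on its brush on the mat and its pedal is fully pressed. I handed the job in at about 11.5 s of the allowed 38.

- **Tipping:** I pushed the hood's back with the open fingers, slowly and at about 2 N, until the head fell over. I did not grip or lift it.
- **Head position:** its middle is at about (0.578, -0.044) m. The mat's centre is at (0.564, -0.026) m, so this is well inside the limits. Depth readings before and after the press show the head did not shift.
- **Pedal:** I pressed it with the shut fingers to its end stop. Small 1 mm steps stalled at first, so I used larger ones, reaching 34 N on the fingers with about 14 N of that force sideways. Its fitted slope went from about -0.17 rad to +0.20 rad in the scene view and +0.19 rad in the top view.
- **Clearance:** the arm stands clear with no contact force. The multimeter, jar, can and tray look unmoved where they show in the pictures. I did not measure the bystanders again, and the mug and screwdriver were out of the final crops.

No check failed. The two cameras differ by about 3 mm on the head's edges.

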